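Fold down the yellow stock flags along the shelf row

TASK

The bins have been refilled: run the fingertips lightly along the row of stock markers, just above their feet, to fold every yellow flag down flat onto its foot. Pass over the red flag and leave it standing. Do not pick up, shove or press hard on any marker, and leave the carton, the bearing and the tin where they are.

Things in the scene. Friction and masses are not known exactly. Their poses are not given: they have to be found in the camera images.
- board: fixed chipboard shelf board 310 (x) x 500 (y) x 12 mm, blue front edge. Origin under its centre on the bench, x away from the robot. Five fixed green bins, tops 77 mm above the bench, from x = +35 mm on. The markers stand on it in a row along y near x = -50, about 85 mm apart (up to 8 mm out of place, slightly turned), colours in any order; small loose things near x = -125
- yellow1: stock marker with a yellow flag, loose on the board: dark steel foot 40 (x) x 60 (y) x 20 mm high, 0.4 kg. Origin under the foot's centre, z up, y along the row. Flag: plate 30 wide (x), 38 tall, 3 mm thick, on a pin parallel to x at (0, -18, +23) mm, 3 mm above the foot's top. It stands up to 61 mm above the origin and folds only towards the foot's +y, to lie along the foot's top.
- yellow1_flag (a joint): Yellow1 flag angle in rad: 0 upright, 1.57 folded flat towards the foot's +y; it cannot go below 0. The hinge is lightly stiff (about 0.005 N m, no spring) and the flag stays at whatever angle it is left. Starts between 0 and 0.35.
- yellow2: stock marker with a yellow flag, loose on the board: dark steel foot 40 (x) x 60 (y) x 20 mm high, 0.4 kg. Origin under the foot's centre, z up, y along the row. Flag: plate 30 wide (x), 38 tall, 3 mm thick, on a pin parallel to x at (0, -18, +23) mm, 3 mm above the foot's top. It stands up to 61 mm above the origin and folds only towards the foot's +y, to lie along the foot's top.
- yellow2_flag (a joint): Yellow2 flag angle in rad: 0 upright, 1.57 folded flat towards the foot's +y; it cannot go below 0. The hinge is lightly stiff (about 0.005 N m, no spring) and the flag stays at whatever angle it is left. Starts between 0 and 0.35.
- yellow3: stock marker with a yellow flag, loose on the board: dark steel foot 40 (x) x 60 (y) x 20 mm high, 0.4 kg. Origin under the foot's centre, z up, y along the row. Flag: plate 30 wide (x), 38 tall, 3 mm thick, on a pin parallel to x at (0, -18, +23) mm, 3 mm above the foot's top. It stands up to 61 mm above the origin and folds only towards the foot's +y, to lie along the foot's top.
- yellow3_flag (a joint): Yellow3 flag angle in rad: 0 upright, 1.57 folded flat towards the foot's +y; it cannot go below 0. The hinge is lightly stiff (about 0.005 N m, no spring) and the flag stays at whatever angle it is left. Starts between 0 and 0.35.
- yellow4: stock marker with a yellow flag, loose on the board: dark steel foot 40 (x) x 60 (y) x 20 mm high, 0.4 kg. Origin under the foot's centre, z up, y along the row. Flag: plate 30 wide (x), 38 tall, 3 mm thick, on a pin parallel to x at (0, -18, +23) mm, 3 mm above the foot's top. It stands up to 61 mm above the origin and folds only towards the foot's +y, to lie along the foot's top.
- yellow4_flag (a joint): Yellow4 flag angle in rad: 0 upright, 1.57 folded flat towards the foot's +y; it cannot go below 0. The hinge is lightly stiff (about 0.005 N m, no spring) and the flag stays at whatever angle it is left. Starts between 0 and 0.35.
- red: stock marker with a red flag, loose on the board: dark steel foot 40 (x) x 60 (y) x 20 mm high, 0.4 kg. Origin under the foot's centre, z up, y along the row. Flag: plate 30 wide (x), 38 tall, 3 mm thick, on a pin parallel to x at (0, -18, +23) mm, 3 mm above the foot's top. It stands up to 61 mm above the origin and folds only towards the foot's +y, to lie along the foot's top.
- red_flag (a joint): Red flag angle in rad: 0 upright, 1.57 folded flat towards the foot's +y; it cannot go below 0. The hinge is lightly stiff (about 0.005 N m, no spring) and the flag stays at whatever angle it is left. Starts nearly upright and stays so.
- carton: brown cardboard carton 40 x 50 x 35 mm high, loose, to be left alone; origin under its centre
- bearing: steel ring bearing, 42 mm across, 14 mm high, lying flat, loose, to be left alone; origin under its centre
- tin: small can 38 mm across, 45 mm high, loose, to be left alone; origin under its centre
There are look-alikes about, which are no part of the job. Leave any blue or pink look-alike of the yellow2 alone.

How it is judged:
By the outcome, as a careful person would: the job done as asked, in the order asked, and still so for the second after the job is handed in, with the robot touching nothing.
It also fails if it takes over 45 s, if anything falls off the work surface, if the arm or the gripper's body presses on something with over 40 N, if the wrist force passes 120 N, or if a joint passes its speed limit or range.

ROBOT

A 6-joint arm with a two-finger parallel gripper is mounted at the origin on the work surface. World frame = base frame: x ahead of the robot, y to its left, z up, the work surface at z = 0. Lengths are in m, angles in rad, forces in N, time in s.
With the tool pointing down it reaches from about 0.35 to 0.975 m from the base axis. Payload 17.4 kg.
Tool frame: the origin (TCP) lies midway between the tips of the shut fingers; the grasp point (between the pads) lies 19 mm behind it; z points along the fingers, y is the line along which they close (so a half turn about z gives the same grasp; the last joint's range is limited). The gripper opens to 85 mm and grips with 20 to 120 N. Pads are 22 mm wide; open, the fingers measure 114 mm over their backs; the gripper's body (76 mm by 85 mm) begins 54 mm behind the grasp point. The pads swing forward as they close: fully open they stand 13 mm farther back than shut.
Start: joints at [-1.182, 0.116, 1.442, -0, 1.584, -0.038], TCP at [0.279, -0.614, 0.231] pointing down, gripper open.
Joint ranges: [-2.83, 2.83], [-0.83, 2.19], [0.07, 2.5], [-1.14, 4.28], [0.01, 3], [-2.97, 2.97]. Speed limits (rad/s): [1.89, 1.89, 2.22, 3.14, 3.14, 3.14].

INTERFACE

Orientations are given as a unit quaternion [w, x, y, z].
In Python, from bench import r gives the robot as it stands.
- The arm moves only by the shell command python3 -m handwheel 'ROWS' [OPENING] [FORCE]. ROWS is JSON, a list of rows, each a list of 6 numbers: the shift along the tool's x, y, z normalised to -1 to 1, where 1 is 30 cm, then the turn, a rotation vector about the tool's x, y, z normalised to -1 to 1, where 1 is 45 degrees. In form: [[dx, dy, dz, ax, ay, az], ...]. A call has 1 to 5 rows; each row shifts and turns the commanded pose from where the row before left it, along the tool's axes as they then stand; what a row does not reach is not made up. A row lasts 1/8 s, in which the tool goes at most 62.5 mm and 10.7 degrees, less where a joint would pass 70% of its speed; a pose out of reach is approached as far as the arm can. A call with a number of a shift or a turn outside -1 to 1 is refused whole. A call with a gripper value outside its range is refused whole. OPENING is the closure, from -1 (fully open) to 1 (shut), set as the call begins (- or left out, the last holds). The fingers move at their own pace and stop on an object; FORCE is the grip in N (left out, the last holds). Time passes only in rows, so rows that do not move let the fingers close. It gives the time, the measured TCP pose, the force, the opening and the grip force at its end, in the units of the state.
- r.get_state(): the state, without advancing time (a new reading comes with each control period).
- r.capture(name): name is "scene" or "top"; returns the picture (400x640x3 uint8, blue, green, red); there is no depth.
- r.camera_params(name): a dict with "vfov" (degrees; the focal length in pixels is half the picture's height over the tangent of half this angle, whatever the lens; pixels are square), "cx", "cy" (the principal point, pixels), "world_to_cam" (4x4, takes a point from world to camera coordinates). Camera axes: x right, y down, z forward; pixel columns grow to the right and rows downward; lengths in m; the calibration is good to about 2 mm. A picture is of the moment at which its call begins. camera_params takes no time and is no camera call.
- r.sign_off(): hands the job in; it is judged then, once.
The state is a dict: "t": time; "joints": joint angles; "qd": joint speeds; "effort": joint torques, N m; "ee_pos": TCP position; "tool_rot": TCP orientation; "force": force on the tool from outside, world axes, zero at the start; "moment": the same for the moment, N m; "width": finger opening in m; "grip_force": force on a finger pad.
Only numpy, scipy, OpenCV 4.12 (cv2) and the standard library are available. Lean on these libraries where they do the work, as an engineer would, in place of code of your own. Each camera call takes 0.05 s, during which the arm holds its last target. There are 200 camera calls.

## Working session

There is one attempt and no reset: what is moved stays moved. The work goes in short steps, Python scripts to look and compute and a shell command to move; the robot and the scene stay as the last step left them, time stands still between calls to the robot, and variables do not carry over. Pictures are saved under pics/ and viewed, at most 10 in all, crops included, and the job is handed in when it is done.

```bash
ls; mkdir -p pics
python3 - <<'E'
from bench import r
import cv2
s=r.get_state();print(s)
for n in("scene","top"):
    im=r.capture(n);cv2.imwrite(f"pics/{n}0.png",im);p=r.camera_params(n);print(n,p)
E
```

```text
pics
{'t': 0.0, 'joints': array([-1.18181308e+00,  1.16505360e-01,  1.44229963e+00, -2.86378551e-06,
        1.58395425e+00, -3.77984732e-02]), 'qd': array([ 0.00084037,  0.00044151,  0.00095422,  0.00053808, -0.00127287,
        0.00025201]), 'effort': array([ 5.73528341e-04, -7.31980133e+01, -6.32483339e+01,  6.99584825e-05,
        6.25781890e-03,  7.65602204e-05]), 'ee_pos': array([ 0.27933242, -0.61428372,  0.23052776]), 'tool_rot': array([-5.74074286e-04,  9.77318273e-01,  2.11775005e-01, -1.03306161e-04]), 'force': array([-0.16338282, -0.21119393, -0.3906312 ]), 'moment': array([-0.03212628, -0.02859721,  0.00917346]), 'grip_force': 0.0, 'width': 0.08528782399698477}
scene {'vfov': 49.36568972619591, 'cx': 317.7968200582724, 'cy': 194.93541009648862, 'world_to_cam': array([[ 0.8660895 ,  0.49944727,  0.02100944, -0.43978809],
       [ 0.36076017, -0.59539469, -0.71788388, -0.06569544],
       [-0.34603623,  0.62933106, -0.69584578,  1.20936824],
       [ 0.        ,  0.        ,  0.        ,  1.        ]])}
top {'vfov': 48.2503760086274, 'cx': 313.2235812287679, 'cy': 199.39076539960413, 'world_to_cam': array([[-0.00299005, -0.9999837 ,  0.0048632 ,  0.09719797],
       [-0.99625077,  0.00255834, -0.08647465,  0.42899315],
       [ 0.0864608 , -0.00510354, -0.99624218,  0.92978596],
       [ 0.        ,  0.        ,  0.        ,  1.        ]])}
```

View pics/top0.png

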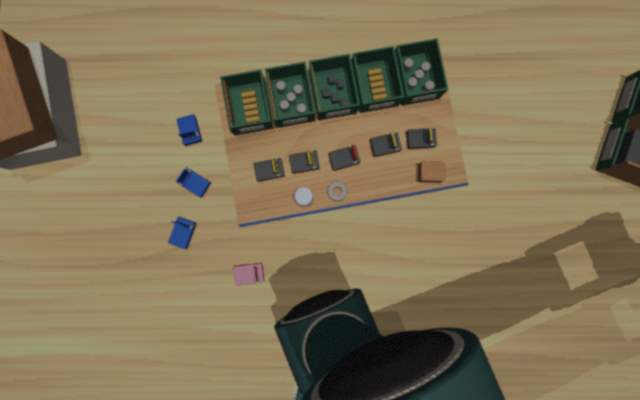

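View pics/scene0.png

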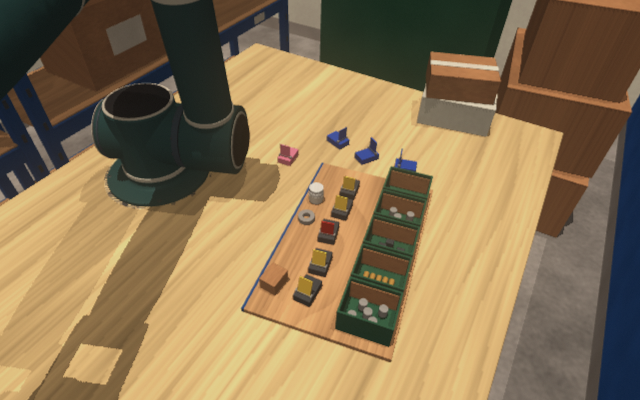

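The top view shows five markers: yellow at (269,170), (304,161), (385,145) and (421,139), red at (344,158). The tin is at (304,196), the bearing at (338,190) and the carton at (432,172). The blue and pink look-alikes are off the board at (189,128), (194,182), (182,232) and (248,273), so they don't count.

```bash
cat > h.py <<'E'
import numpy as np, cv2
from bench import r
def cast(n,uv,z):
    p=r.camera_params(n);f=200/np.tan(np.radians(p["vfov"]/2));M=p["world_to_cam"];R,t=M[:3,:3],M[:3,3]
    c=-R.T@t;d=R.T@np.array([(uv[0]-p["cx"])/f,(uv[1]-p["cy"])/f,1]);return c+d*(z-c[2])/d[2]
def proj(n,X):
    p=r.camera_params(n);f=200/np.tan(np.radians(p["vfov"]/2));q=p["world_to_cam"]@np.r_[X,1]
    return np.array([f*q[0]/q[2]+p["cx"],f*q[1]/q[2]+p["cy"]])
E
python3 - <<'E'
from h import *
im=cv2.imread("pics/top0.png");hsv=cv2.cvtColor(im,cv2.COLOR_BGR2HSV)
roi=np.zeros(im.shape[:2],np.uint8);cv2.fillPoly(roi,[np.array([[238,150],[445,118],[452,160],[250,190]])],255)
dark=((hsv[...,2]<85)&(hsv[...,1]<110)).astype(np.uint8)*255
yel=((hsv[...,0]>18)&(hsv[...,0]<35)&(hsv[...,1]>170)).astype(np.uint8)*255
red=(((hsv[...,0]>170)|(hsv[...,0]<6))&(hsv[...,1]>140)).astype(np.uint8)*255
for nm,m in(("foot",cv2.morphologyEx(dark|yel|red,cv2.MORPH_OPEN,np.ones((3,3)))),("yel",yel),("red",red)):
    for c in cv2.findContours(m&roi,0,1)[0]:
        if cv2.contourArea(c)<(150 if nm=="foot" else 12):continue
        b=cv2.boxPoints(cv2.minAreaRect(c));
        W=np.array([cast("top",q,.032)[:2] for q in b]);e=W[1]-W[0],W[2]-W[1]
        print(nm,cv2.contourArea(c),b.mean(0).round(1),"world",W.mean(0).round(4),"sides",[round(float(np.linalg.norm(v)),4) for v in e],"dir",[round(float(np.degrees(np.arctan2(v[1],v[0]))),1) for v in e])
# blue front edge, two ends at z=.012
for q in((240,225),(467,185)):print(cast("top",q,.012).round(4))
cv2.imwrite("pics/crop.png",np.vstack([cv2.resize(im[110:215,230:470],None,fx=3,fy=3,interpolation=2),cv2.resize(cv2.imread("pics/scene0.png")[165:310,240:420],(720,580))[:280]]))
E
```

```text
foot 301.0 [265.2 170.2] world [0.4901 0.1968] sides [0.0421, 0.0392] dir [-78.7, -168.6]
foot 306.5 [300.6 162.2] world [0.5069 0.1224] sides [0.0439, 0.0397] dir [-78.7, -169.0]
foot 394.0 [342.9 157.9] world [0.5159 0.0332] sides [0.0562, 0.0392] dir [-74.0, -164.8]
foot 371.0 [382.  145.1] world [ 0.543  -0.0498] sides [0.0481, 0.0393] dir [-77.0, -168.2]
foot 387.5 [418.1 138.4] world [ 0.5573 -0.1266] sides [0.0496, 0.0399] dir [-86.2, -177.7]
red 24.0 [353.5 152. ] world [0.5284 0.0107] sides [0.006, 0.0263] dir [-71.5, -162.4]
[0.3756 0.2517 0.012 ]
[ 0.46   -0.2343  0.012 ]
```

View pics/crop.png

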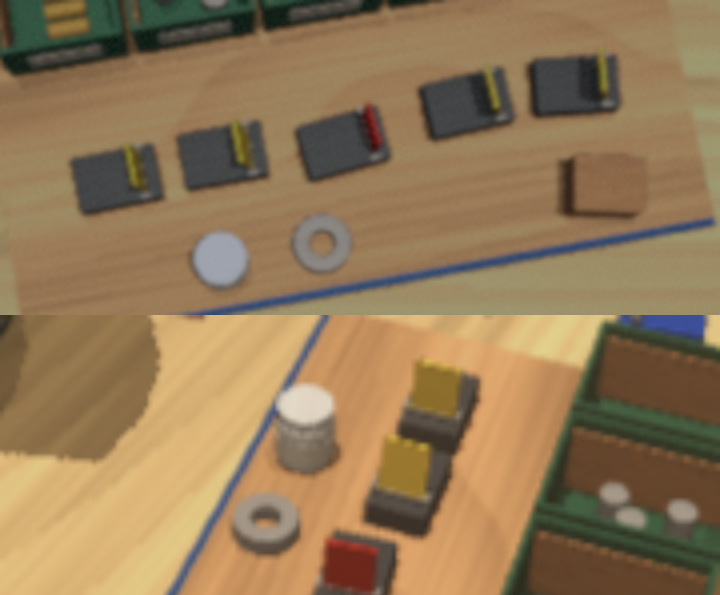

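The crop confirms the colours along the row: yellow, yellow, red, yellow, yellow. Crop centres divided by 3 give the foot centres in full-picture pixels. The flags are on each foot's -y side, to the right in the picture, so the sweep runs right to left.

```bash
cat >> h.py <<'E'
from scipy.spatial.transform import Rotation as Ro
yb=np.array([-.1711,.9853]); xb=np.array([.9853,.1711])  # board axes
def go(x,y,z):  # shift still to do, handwheel units, tool axes; and turn to row
    s=r.get_state();q=s["tool_rot"];R=Ro.from_quat([q[1],q[2],q[3],q[0]])
    d=R.inv().apply(np.array([x,y,z])-s["ee_pos"])/.3
    T=Ro.from_matrix(np.array([[yb[0],xb[0],0],[yb[1],xb[1],0],[0,0,-1]]))
    print("t",s["t"],"pos",s["ee_pos"].round(4),"shift",d.round(4),"turn",((R.inv()*T).as_rotvec()/(np.pi/4)).round(3),"F",s["force"].round(2),"M",s["moment"].round(2))
E
python3 - <<'E'
from h import *
C=(cast("top",(460,185),.012)[:2])
front=np.array([.3756,.2517])
for n,uv in dict(A=(269,169.7),B=(304.3,161.7),R=(344,158),D=(385.7,144.3),E=(421.7,138.3)).items():
    w=cast("top",uv,.032)[:2];print(n,w.round(4),"along",round(float((w-front)@yb),4),"from front",round(float((w-front)@xb),4),"scene px of foot top",proj("scene",np.r_[w,.032]).round(1))
w=cast("top",(421.7,138.3),.032)[:2]-.05*yb;print(w)
go(w[0],w[1],.2)
E
```

```text
A [0.491  0.1889] along -0.0816 from front 0.103 scene px of foot top [348.6 185.7]
B [0.5079 0.1146] along -0.1577 from front 0.1069 scene px of foot top [341.1 205.5]
R [0.5156 0.0309] along -0.2415 from front 0.1001 scene px of foot top [327.5 228.4]
D [ 0.5447 -0.0577] along -0.3338 from front 0.1137 scene px of foot top [319.5 259.2]
E [ 0.5575 -0.1343] along -0.4114 from front 0.1132 scene px of foot top [306.6 287. ]
[ 0.56604622 -0.18356163]
t 0.1 pos [ 0.2794 -0.6143  0.2306] shift [ 1.4642 -0.9112  0.1031] turn [-1.000e-03 -1.000e-03 -1.675e+00] F [ 0.92 -0.52 -0.57] M [-0.04 -0.04 -0.03]
```

```bash
R='[0.162,-0.1,0.011,0,0,0]'; python3 -m handwheel '[[0.162,-0.101,0.0,0,0,0],[0.162,-0.101,0.0,0,0,0],[0.162,-0.101,0.0,0,0,0],[0.162,-0.101,0.0,0,0,0],[0.162,-0.101,0.0,0,0,0]]' 1 20; python3 -m handwheel '[[0.162,-0.101,0.0,0,0,0],[0.162,-0.101,0.02,0,0,0],[0.162,-0.101,0.02,0,0,0],[0.162,-0.101,0.02,0,0,0],[0,0,0,0,0,-0.2]]'; python3 -m handwheel '[[0,0,0,0,0,-0.2],[0,0,0,0,0,-0.2],[0,0,0,0,0,-0.2],[0,0,0,0,0,-0.2],[0,0,0,0,0,-0.2]]'; python3 -m handwheel '[[0,0,0,0,0,-0.2],[0,0,0,0,0,-0.2],[0,0,0,0,0,0]]'; python3 -c "
from h import *
go(.5660,-.1836,.15)"
```

```text
t: 0.72
ee_pos: [0.4385, -0.3743, 0.2311]
tool_rot: [-0.0, 0.977, 0.212, -0.0]
force: [0.9, 0.6, -0.4]
width: -0.0001
grip_force: 0.0
t: 1.35
ee_pos: [0.5659, -0.1819, 0.2122]
tool_rot: [-0.001, 0.957, 0.29, -0.0]
force: [-1.1, -0.3, -0.8]
width: -0.0005
grip_force: 0.0
t: 1.98
ee_pos: [0.5646, -0.1851, 0.2129]
tool_rot: [-0.0, 0.773, 0.634, -0.0]
force: [0.3, 0.1, -0.8]
width: -0.0
grip_force: 0.0
t: 2.35
ee_pos: [0.5646, -0.1851, 0.213]
tool_rot: [-0.0, 0.666, 0.746, -0.0]
force: [-0.1, -0.0, -0.2]
width: 0.0004
grip_force: 0.0
t 2.35 pos [ 0.5646 -0.1851  0.213 ] shift [0.0044 0.0054 0.2099] turn [-0.001 -0.    -0.077] F [-0.12 -0.04 -0.18] M [-0.02 -0.04  0.01]
```

```bash
python3 -m handwheel '[[0.0045,0.0055,0.15,0,0,-0.077],[0,0,0.15,0,0,0],[0,0,0.15,0,0,0],[0,0,0.12,0,0,0],[0,0,0,0,0,0]]'; python3 -c "
from h import *
go(.5575,-.1343,.038)
im=r.capture('scene');cv2.imwrite('pics/s1.png',cv2.resize(im[160:320,230:430],(750,600)))"
```

```text
t: 2.98
ee_pos: [0.5647, -0.183, 0.0397]
tool_rot: [-0.002, 0.645, 0.765, -0.001]
force: [0.3, 0.1, 0.9]
width: 0.0001
grip_force: 0.0
t 2.975 pos [ 0.5647 -0.183   0.0397] shift [0.1642 0.0039 0.0059] turn [-0.005 -0.003 -0.003] F [0.31 0.09 0.93] M [-0.04  0.01  0.01]
```

View pics/s1.png

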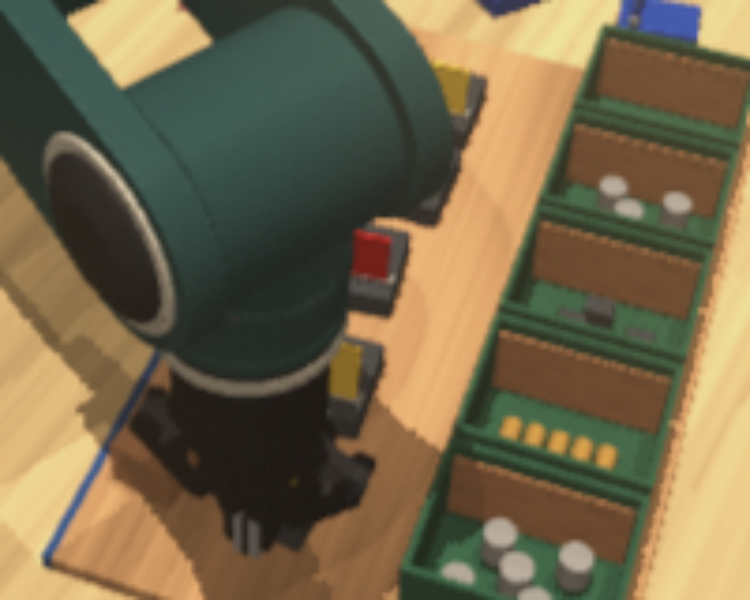

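Tip down at (250,545) in the crop, clear on the -y side of the first marker, which is hidden behind the gripper. I'll push high on the flag and come down as it folds, to keep the force small.

```bash
python3 -m handwheel '[[0,0.004,-0.075,0,0,0],[0.057,0,0,0,0,0],[0.025,0,0.025,0,0,0],[0.026,0,0.026,0,0,0],[0.026,0,0.026,0,0,0]]'; python3 -m handwheel '[[0.025,0,0.001,0,0,0],[0.025,0,0.0,0,0,0],[0,0,0,0,0,0]]';  python3 -c "
from h import *
go(.5575,-.1343,.038)"
```

```text
t: 3.65
ee_pos: [0.56, -0.1432, 0.0406]
tool_rot: [-0.0, 0.643, 0.766, -0.0]
force: [-0.1, -0.2, 0.3]
width: -0.0001
grip_force: 0.1
t: 4.03
ee_pos: [0.558, -0.1286, 0.0417]
tool_rot: [0.0, 0.643, 0.766, 0.0]
force: [0.2, -0.1, 0.4]
width: -0.0001
grip_force: 0.0
t 4.025 pos [ 0.558  -0.1286  0.0417] shift [-0.0184 -0.0048  0.0122] turn [0.    0.    0.002] F [ 0.24 -0.07  0.41] M [0.02 0.04 0.03]
```

```bash
python3 -m handwheel '[[0,0,0.008,0,0,0],[0.005,0,0.004,0,0,0],[0.01,0,0,0,0,0],[0,0,0,0,0,0]]'; python3 -c "
from h import *
go(.5447+.045*.1711,-.0577-.045*.9853,.062)
im=r.capture('top');cv2.imwrite('pics/t1.png',cv2.resize(im[110:215,230:470],None,fx=3,fy=3,interpolation=2))"
```

```text
t: 4.53
ee_pos: [0.557, -0.1244, 0.0378]
tool_rot: [-0.0, 0.643, 0.766, -0.0]
force: [1.4, -0.1, -0.1]
width: 0.0002
grip_force: 0.0
t 4.525 pos [ 0.557  -0.1244  0.0378] shift [ 0.0762 -0.0024 -0.0807] turn [-0.    -0.     0.002] F [ 1.43 -0.12 -0.05] M [ 0.01  0.01 -0.04]
```

View pics/t1.png

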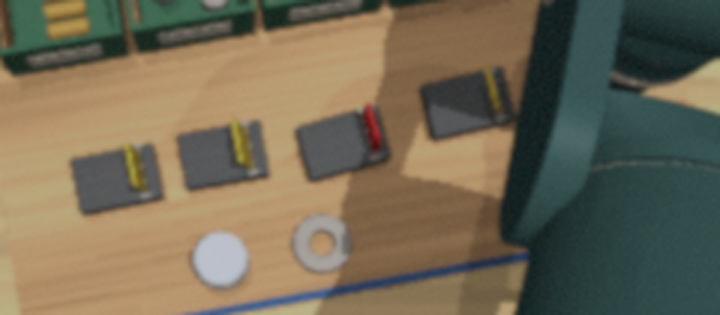

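The arm hides the first marker; the others have not moved. On to the second yellow, crop (467,103).

```bash
python3 -m handwheel '[[0,0,-0.08,0,0,0],[0.076,-0.002,0,0,0,0],[0.04,0,0,0,0,0],[0.025,0,0.024,0,0,0],[0.026,0,0.024,0,0,0]]'; python3 -m handwheel '[[0.026,0,0.024,0,0,0],[0.025,0,0.004,0,0,0],[0.025,0,0.004,0,0,0],[0.01,0,0,0,0,0],[0,0,0,0,0,0]]';  python3 -c "
from h import *
go(.5447-.008*.1711,-.0577+.008*.9853,.038)"
```

```text
t: 5.2
ee_pos: [0.5475, -0.0747, 0.0463]
tool_rot: [-0.0, 0.643, 0.766, -0.0]
force: [0.6, -0.3, 0.7]
width: 0.0003
grip_force: 0.2
t: 5.82
ee_pos: [0.5435, -0.0498, 0.038]
tool_rot: [0.0, 0.643, 0.766, 0.0]
force: [-0.4, -0.1, 0.7]
width: -0.0001
grip_force: 0.0
t 5.825 pos [ 0.5435 -0.0498  0.038 ] shift [ 0.0001 -0.0005  0.    ] turn [0.    0.    0.002] F [-0.43 -0.07  0.67] M [ 0.02 -0.06 -0.  ]
```

```bash
python3 -m handwheel '[[0,0,-0.16,0,0,0],[0,0,-0.16,0,0,0],[0,0,0,0,0,0]]';  python3 -c "
from h import *
go(.5079+.042*.1711,.1146-.042*.9853,.062)
im=r.capture('top');cv2.imwrite('pics/t2.png',cv2.resize(im[110:215,230:470],None,fx=3,fy=3,interpolation=2))"
```

```text
t: 6.2
ee_pos: [0.5451, -0.0504, 0.1381]
tool_rot: [0.003, 0.643, 0.766, 0.002]
force: [0.8, 0.1, -0.8]
width: -0.0
grip_force: 0.0
t 6.2 pos [ 0.5451 -0.0504  0.1381] shift [ 0.4235 -0.0291  0.2527] turn [0.008 0.003 0.001] F [ 0.81  0.11 -0.79] M [ 0.06 -0.04 -0.02]
```

View pics/t2.png

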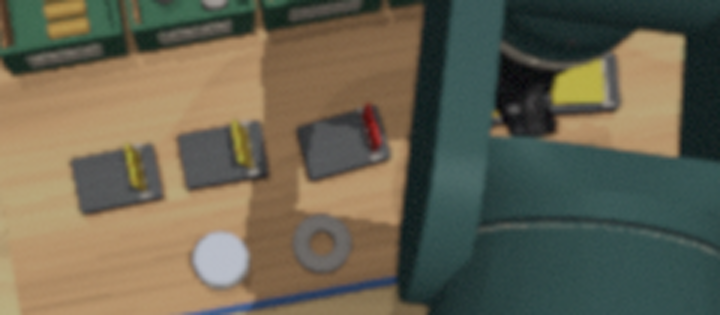

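The first flag lies flat, with the yellow plate showing at crop (585,82). Next, over the red flag to the third yellow.

```bash
python3 -m handwheel '[[0.14,-0.008,0,0,0,0],[0.14,-0.008,0,0,0,0],[0.14,-0.008,0,0,0,0],[0,0,0,0,0,0],[0,0,0.12,0,0,0]]'; python3 -m handwheel '[[0,0,0.12,0,0,0],[0,0,0,0,0,0]]';  python3 -c "
from h import *
go(.5079+.033*.1711,.1146-.033*.9853,.062)"
```

```text
t: 6.88
ee_pos: [0.5156, 0.0729, 0.0986]
tool_rot: [0.001, 0.643, 0.766, 0.001]
force: [-0.1, 0.5, -0.8]
width: -0.0001
grip_force: 0.0
t: 7.12
ee_pos: [0.513, 0.0721, 0.0587]
tool_rot: [-0.002, 0.644, 0.765, -0.002]
force: [-0.0, 0.3, 0.8]
width: 0.0001
grip_force: 0.0
t 7.125 pos [0.513  0.0721 0.0587] shift [ 0.0325  0.0076 -0.0111] turn [-0.007 -0.     0.001] F [-0.01  0.27  0.84] M [ 0.01  0.02 -0.  ]
```

Now the same fold stroke on the third yellow.

```bash
python3 -m handwheel '[[0.033,0.005,0,0,0,0],[0.025,0,0.024,0,0,0],[0.026,0,0.024,0,0,0],[0.026,0,0.024,0,0,0],[0.025,0,0.004,0,0,0]]'; python3 -m handwheel '[[0.025,0,0.004,0,0,0],[0.01,0,0,0,0,0],[0,0,0,0,0,0]]';  python3 -c "
from h import *
go(.5079-.008*.1711,.1146+.008*.9853,.038)
go(.491+.033*.1711,.1889-.033*.9853,.062)"
```

```text
t: 7.75
ee_pos: [0.5087, 0.1136, 0.0383]
tool_rot: [-0.0, 0.643, 0.766, -0.0]
force: [1.1, -0.1, 0.3]
width: 0.0
grip_force: 0.1
t: 8.12
ee_pos: [0.5074, 0.1236, 0.038]
tool_rot: [0.0, 0.643, 0.766, 0.0]
force: [-0.4, 0.5, 0.5]
width: -0.0001
grip_force: 0.0
t 8.125 pos [0.5074 0.1236 0.038 ] shift [-0.0032 -0.0034 -0.    ] turn [0.    0.    0.002] F [-0.37  0.5   0.47] M [-0.03  0.01 -0.02]
t 8.125 pos [0.5074 0.1236 0.038 ] shift [ 0.1138 -0.0164 -0.08  ] turn [0.    0.    0.002] F [-0.37  0.5   0.47] M [-0.03  0.01 -0.02]
```

```bash
python3 -m handwheel '[[0,0,-0.08,0,0,0],[0.078,-0.016,0,0,0,0],[0.036,0,0,0,0,0],[0.025,0,0.024,0,0,0],[0.026,0,0.024,0,0,0]]'; python3 -m handwheel '[[0.026,0,0.024,0,0,0],[0.025,0,0.004,0,0,0],[0.025,0,0.004,0,0,0],[0.01,0,0,0,0,0],[0,0,0,0,0,0]]'; python3 -c "
from h import *
go(.491-.008*.1711,.1889+.008*.9853,.038)"; python3 -m handwheel '[[0,0,-0.15,0,0,0],[0,0,-0.15,0,0,0],[0,0,-0.15,0,0,0],[0,0,-0.15,0,0,0],[0.2,0,0,0,0,0]]'; python3 -m handwheel '[[0.2,0,0,0,0,0],[0.2,0,0,0,0,0],[0.2,0,0,0,0,0],[0.2,0,0,0,0,0],[0,0,0,0,0,0]]'; python3 -c "
from h import *
a=r.capture('top');b=r.capture('scene');cv2.imwrite('pics/end_top.png',a);cv2.imwrite('pics/end.png',np.vstack([cv2.resize(a[120:210,230:470],(720,270),interpolation=2),cv2.resize(b[165:310,240:420],(410,330),interpolation=2) if 0 else cv2.copyMakeBorder(cv2.resize(b[165:310,240:420],(410,330),interpolation=2),0,0,0,310,0)]))"
```

```text
t: 8.75
ee_pos: [0.4939, 0.1715, 0.0465]
tool_rot: [-0.0, 0.643, 0.766, -0.0]
force: [0.2, -1.0, 1.2]
width: 0.0003
grip_force: 0.2
t: 9.38
ee_pos: [0.4897, 0.197, 0.038]
tool_rot: [0.0, 0.643, 0.766, 0.0]
force: [-0.0, -0.3, 0.8]
width: 0.0001
grip_force: 0.0
t 9.375 pos [0.4897 0.197  0.038 ] shift [-0.0006 -0.0002 -0.0001] turn [ 0.    -0.     0.002] F [-0.02 -0.34  0.8 ] M [ 0.02  0.01 -0.04]
t: 10.0
ee_pos: [0.4811, 0.2547, 0.2224]
tool_rot: [0.002, 0.645, 0.764, 0.003]
force: [0.4, 0.7, -0.1]
width: 0.0002
grip_force: 0.0
t: 10.62
ee_pos: [0.4368, 0.4951, 0.2169]
tool_rot: [-0.0, 0.642, 0.767, -0.001]
force: [0.5, -0.2, 0.0]
width: -0.0002
grip_force: 0.0
```

View pics/end.png

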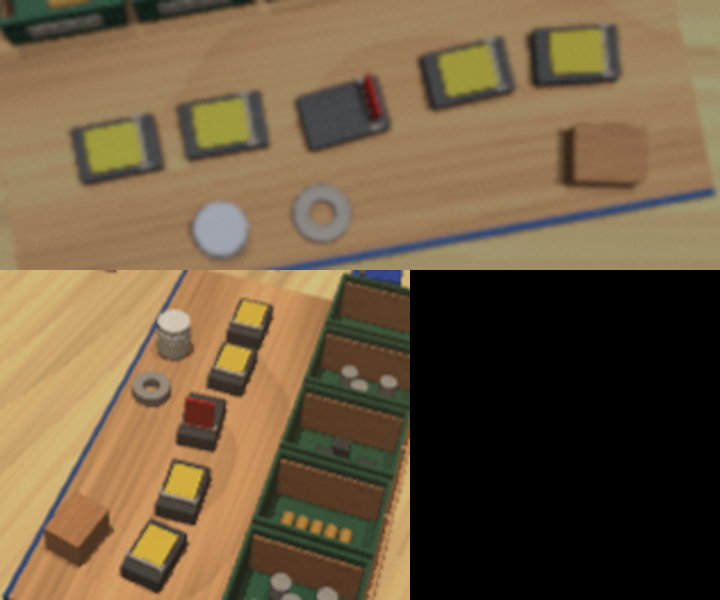

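All four yellow flags lie flat, the red one stands, and nothing has shifted.

```bash
python3 -c "
from bench import r
print(r.sign_off())"
```

```text
the job is handed in; nothing more can be done
None
```

The job is handed in: in the final pictures all four yellow flags are folded flat and the red flag is standing, with the markers, carton, bearing and tin where they were; the arm took about 11 s.

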